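# Hardness check on a plaster face cast

## Task

Start the data logger by pressing its push button fully down and letting it come back up; only then take the spring gauge out of its wooden stand and set its plunger tip inside the pencilled ring on the forehead of the plaster cast. Press gently, with the gauge square to the sloping forehead, until the plunger is about half-way in (never hard), and finish like that: the program ends while the gripper is still holding the gauge on the spot. Touch the cast and its board with nothing but the gauge, and leave the brush and the jar where they are.

Things in the scene. Friction and masses are not known exactly. Their poses are not given: they have to be found in the camera images.
- cast: white plaster face cast (235 x 150 mm) lying face up on a board 300 x 220 x 18 mm fixed to the table. Origin: centre of the board's underside. z up, +x from the crown (the end nearer the robot) to the chin. The forehead is a flat facet 75 mm long in x and 80 to 100 mm wide, sloping 20 degrees down to the crown; the nose tip, 118 mm above the table, is highest.
- spot (a point): centre of the pencilled ring (inner radius 13 mm, with a centre dot) on the forehead facet; lies on the surface, 65 mm from the cast's origin along its -x, 88 mm above the table. Its z axis is the outward normal of the facet: 20 degrees from vertical, leaning towards the crown (cast -x); its y is the cast's y.
- gauge_grip (a point): centre of the loose gauge's barrel: square aluminium bar 28 x 28 x 80 mm, flat sides along this point's x and y; z runs along the gauge from tip to top. A cap above ends 48 mm over this point; below are a round collar (18 mm diameter, 36 mm long) and the plunger, its free tip 90 mm below this point. About 175 g. It starts upright, the barrel resting on the stand.
- gauge_tip (a point): tip of the gauge's plunger (round rod 8 mm in diameter with a ball end), on the gauge's axis.
- plunger (a joint): how far the plunger is pushed in, m: 0 free, 0.010 hard against its stop. Spring: 1 N to start moving, 3 N half-way (0.005), 5 N at 0.010.
- stand: fixed wooden block 80 x 80 x 60 mm with a vertical through bore 22 mm in diameter in the middle; the gauge's collar hangs in it, 36 mm deep, the plunger's tip 50 mm deep. Origin: centre of its underside, on the table. Either it is at the left and the logger at the right, or the other way round.
- logger: fixed grey box 80 x 120 x 35 mm (data logger), a dark display on one half of its top and the push button on the other. Origin: centre of its underside.
- start_top (a point): centre of the top of the logger's round push button (28 mm in diameter, in a black housing), 57 mm above the table when released; it is pressed straight down.
- start (a joint): travel of the button, m: 0 released, 0.006 fully down; spring, about 5 N when fully down.
- brush: bystander: loose brush lying on the table.
- jar: bystander: loose closed jar, 64 mm in diameter, 85 mm high.

How it is judged:
By the outcome, as a careful person would: the job done as asked, in the order asked, and still so for the second after the job is handed in, while the arm keeps its last pose, push and grip.
It also fails if it takes over 56 s, if anything falls off the work surface, if the arm or the gripper's body presses on something with over 40 N, if the wrist force passes 120 N, or if a joint passes its speed limit or range.

## Robot

A 6-joint arm with a two-finger parallel gripper is mounted at the origin on the work surface. World frame = base frame: x ahead of the robot, y to its left, z up, the work surface at z = 0. Lengths are in m, angles in rad, forces in N, time in s.
With the tool pointing down it reaches from about 0.3 to 0.775 m from the base axis. Payload 14.6 kg.
Tool frame: the origin (TCP) lies between the finger pads; the fingertips stand 22 mm ahead of it and the grasp point (between the pads) lies 3 mm ahead of it; z points along the fingers, y is the line along which they close (so a half turn about z gives the same grasp; the last joint's range is limited). The gripper opens to 94 mm and grips with 3 to 60 N. Pads are 16 mm wide; open, the fingers measure 119 mm over their backs; the gripper's body (75 mm by 177 mm) begins 78 mm behind the grasp point.
Start: joints at [-0.067, 0.3, 1.521, -0, 1.321, -0.067], TCP at [0.55, -0, 0.227] pointing down, gripper open.
Joint ranges: [-3.03, 3.03], [-0.79, 2.21], [0.23, 2.52], [-1.04, 4.18], [0, 3.07], [-2.55, 2.55]. Speed limits (rad/s): [2.22, 2.22, 2.57, 3.14, 3.14, 3.14].

## Interface

Orientations are given as a 3x3 rotation matrix whose columns are the frame's x, y, z axes.
In Python, from cell import * gives the robot as it stands.
- The arm moves only by the tool move_arm, never from a script. Its argument "rows" is a list of rows, each an object of numbers: "rx", "ry", "rz": the turn, a rotation vector about the world's x, y, z as a fraction of full scale; "tx", "ty", "tz": the shift along the world's x, y, z as a fraction of full scale; "jaw": the opening in per cent of the stroke, from 0 (shut) to 100 (fully open). A call has 1 to 20 rows; each row is the pose to reach, as a shift and turn from the pose commanded when the call began, turning the shorter way round; what a row does not reach only later rows make up. Full scale, the value 1, is 15 cm for a shift and pi rad for a turn. A row lasts 1/8 s, in which the tool goes at most 62.5 mm and 10.7 degrees, less where a joint would pass 70% of its speed; a pose out of reach is approached as far as the arm can. A call with a number of a shift or a turn outside -1 to 1 is refused whole. A call with a gripper value outside its range is refused whole. The fingers move at their own pace and stop on an object; the grip force is fixed at half the most. Time passes only in rows, so rows that repeat a pose let the fingers close. It gives the time, the measured TCP pose, the force, the opening and the grip force at its end, in the units of the state.
- sense(): the state, without advancing time (a new reading comes with each control period).
- capture(name): name is "scene" or "side" or "wrist"; returns the picture (420x560x3 uint8, red, green, blue); there is no depth.
- calibration(name): a dict with "fovy" (degrees; the focal length in pixels is half the picture's height over the tangent of half this angle, whatever the lens; pixels are square), "cx", "cy" (the principal point, pixels), "R" (3x3) and "t" (3): a world point X has camera coordinates R X + t. Camera axes: x right, y down, z forward; pixel columns grow to the right and rows downward; lengths in m; the calibration is good to about 2 mm. A picture is of the moment at which its call begins: read the wrist's pose just before it. calibration takes no time and is no camera call; for the wrist camera it gives the pose at the moment of the call.
- close_job(): hands the job in; it is judged then, once.
Trained networks look in the newest picture that a camera, given by its name, has taken for a name from the list of things; names that differ only in an ending like _2 or _b are one class to them, and where a whole thing is asked for, a point or a joint stands for the part that bears it (a point fixed in the world has none). Each returns a list of dicts, best first, with "score" (0 to 1); they miss things now and then, are a little off and sometimes report something else, mostly with a low value. They report only what shows in the picture. A call takes as long as a camera call.
- regions_of(thing, camera): "region" (420x560 bool, what is visible of it) and "extent" ([centre column, centre row, width, height] in pixels, round what is visible of it).
The state is a dict: "time": time; "joints": joint angles; "joint_velocities": joint speeds; "joint_efforts": joint torques, N m; "position": TCP position; "tcp_rot": TCP orientation; "contact_force": force on the tool from outside, world axes, zero at the start; "ft_torque": the same for the moment, N m; "gripper_width": finger opening in m; "grip_force": force on a finger pad.
Only numpy, scipy, OpenCV 4.12 (cv2) and the standard library are available. Lean on these libraries where they do the work, as an engineer would, in place of code of your own. Each camera call takes 0.05 s, during which the arm holds its last target. There are 200 camera calls.

## Working session

There is one attempt and no reset: what is moved stays moved. The work goes in short steps, Python scripts to look and compute and a tool call to move; the robot and the scene stay as the last step left them, time stands still between calls to the robot, and variables do not carry over. Pictures are saved under pics/ and viewed, at most 10 in all, crops included, and the job is handed in when it is done.

Besides the shell and the picture viewer there is one more tool, called as a command line: name --argument value ..., lists and objects as JSON in quotes. move_arm: Moves the arm, as the interface text tells. Its arguments: {"type":"object","properties":{"rows":{"type":"array","items":{"type":"object","properties":{"rx":{"type":"number"},"ry":{"type":"number"},"rz":{"type":"number"},"tx":{"type":"number"},"ty":{"type":"number"},"tz":{"type":"number"},"jaw":{"type":"number"}}}}},"required":["rows"]}

```bash
mkdir -p pics; python3 - <<'E'
from cell import *
import cv2,numpy as np
s=sense();print(s['time'],s['position'],s['contact_force'],s['gripper_width'])
ims=[]
for n in ['scene','side']:
    im=capture(n);ims.append(im)
    c=calibration(n);print(n,c)
    for th in ['cast','gauge_grip','stand','logger','start_top','brush','jar']:
        r=regions_of(th,n)
        print(th,[(round(float(q['score']),2),np.round(q['extent']).tolist()) for q in r[:2]])
for n,im in zip(['scene','side'],ims): cv2.imwrite(f'pics/{n}0.png',im[...,::-1])
E
```

```text
0.0 [5.49751540e-01 2.23099705e-05 2.26866405e-01] [ 0.49739337 -0.12844451  0.27429948] 0.09433212324960757
scene {'fovy': 42.8030409295013, 'cx': 279.9203077178384, 'cy': 202.13231496899434, 'R': array([[ 8.90106134e-03,  9.99959966e-01,  9.14869588e-04],
       [ 8.61767058e-01, -7.20685962e-03, -5.07252993e-01],
       [-5.07226092e-01,  5.30349448e-03, -8.61796707e-01]]), 't': array([ 0.02517284, -0.42589631,  1.69644611])}
cast [(0.72, [289.0, 233.0, 112.0, 119.0])]
gauge_grip [(0.8, [157.0, 152.0, 18.0, 29.0])]
stand [(0.66, [162.0, 170.0, 35.0, 40.0])]
logger [(0.89, [407.0, 194.0, 50.0, 38.0]), (0.49, [156.0, 152.0, 17.0, 28.0])]
start_top [(0.66, [397.0, 187.0, 12.0, 9.0])]
brush [(0.71, [427.0, 272.0, 74.0, 60.0])]
jar [(0.6, [162.0, 255.0, 29.0, 38.0])]
side {'fovy': 46.83121074641418, 'cx': 283.8276597043631, 'cy': 205.62742873901564, 'R': array([[-0.99660619, -0.08140445,  0.01222355],
       [-0.06775761,  0.72691866, -0.68337264],
       [ 0.04674404, -0.68188164, -0.72996741]]), 't': array([0.56977387, 0.12364829, 1.2169874 ])}
cast [(0.75, [284.0, 235.0, 131.0, 81.0])]
gauge_grip [(0.74, [352.0, 129.0, 16.0, 30.0])]
stand [(0.91, [354.0, 147.0, 32.0, 29.0])]
logger [(0.65, [315.0, 352.0, 53.0, 69.0])]
start_top []
brush [(0.96, [209.0, 358.0, 84.0, 66.0]), (0.57, [284.0, 233.0, 128.0, 83.0])]
jar [(0.46, [258.0, 152.0, 15.0, 12.0])]
```

```bash
cat > h.py <<'E'
from cell import *
import cv2,numpy as np
def ray(c,uv,H=420):
    f=H/2/np.tan(np.radians(c['fovy'])/2)
    d=np.array([(uv[0]-c['cx'])/f,(uv[1]-c['cy'])/f,1.])
    return -c['R'].T@c['t'], c['R'].T@d
def onz(c,uv,z):
    o,d=ray(c,uv); return o+d*(z-o[2])/d[2]
def proj(c,X,H=420):
    f=H/2/np.tan(np.radians(c['fovy'])/2)
    p=c['R']@np.asarray(X)+c['t']; return np.array([c['cx']+f*p[0]/p[2],c['cy']+f*p[1]/p[2]])
E
python3 - <<'E'
from h import *
a=cv2.imread('pics/scene0.png');b=cv2.imread('pics/side0.png')
A=cv2.resize(a[110:310,120:480],(800,444),interpolation=cv2.INTER_CUBIC)
B=cv2.resize(b[90:400,150:430],(542,600),interpolation=cv2.INTER_CUBIC)
cv2.imwrite('pics/a.png',A);cv2.imwrite('pics/b.png',B)
c=calibration('scene');d=calibration('side')
print('btn',onz(c,(397,187),.057))
print('gauge',onz(c,(157,152),.105),onz(d,(352,129),.105))
print('stand',onz(c,(162,170),.03),onz(d,(354,147),.03))
E
```

```text
btn [0.48409446 0.27709761 0.057     ]
gauge [ 0.40101474 -0.35018321  0.105     ] [ 0.40460768 -0.33539495  0.105     ]
stand [ 0.40718705 -0.35063391  0.03      ] [ 0.38989884 -0.346668    0.03      ]
```

View pics/a.png

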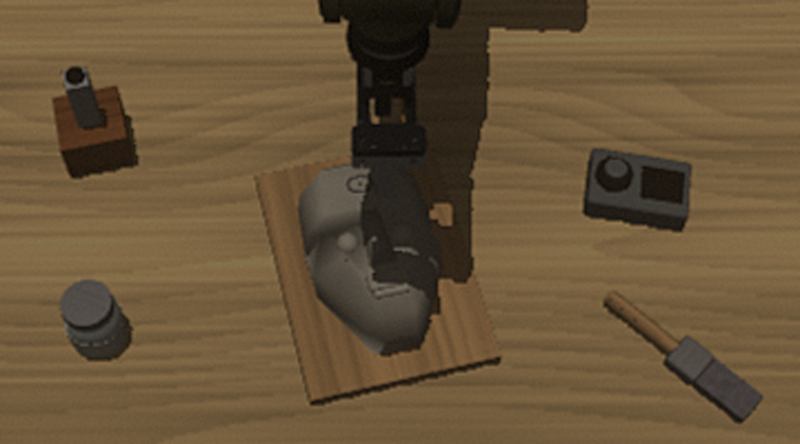

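View pics/b.png

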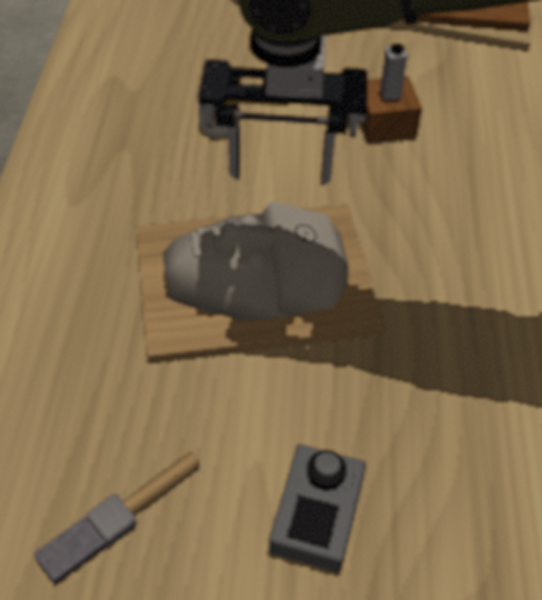

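Scene: the stand with the gauge is at the right (robot's −y), button at about (396,187). Ring is at about (282,193) in scene and (308,210) in side, with the dark gauge cap at (154,144) / (355,116).

```bash
python3 - <<'E'
from h import *
c=calibration('scene');d=calibration('side')
def tri(p,q):
    A=[];b=[]
    for k,uv in((c,p),(d,q)):
        o,v=ray(k,uv);v/=np.linalg.norm(v);P=np.eye(3)-np.outer(v,v);A.append(P);b.append(P@o)
    return np.linalg.lstsq(np.vstack(A),np.hstack(b),rcond=None)[0]
print('btn',onz(c,(396,186.6),.057),onz(d,(319,331),.057),tri((396,186.6),(319,331)))
print('ring',onz(c,(281.6,192.8),.088),onz(d,(307.5,210.4),.088),tri((281.6,192.8),(307.5,210.4)))
print('cap',onz(c,(153.8,144.2),.148),onz(d,(354.5,115.8),.148))
f=lambda u,v:(120+u/2.222,110+v/2.222)
P=[onz(c,f(*x),.018) for x in((257,176),(312,400),(500,357))]
print(P, 'yaw',np.degrees(np.arctan2(*(P[1]-P[0])[[1,0]])),np.degrees(np.arctan2(*(P[2]-P[1])[[1,0]]))-90, 'ctr',(P[0]+P[2])/2)
w=calibration('wrist');s=sense();print('cam in tcp',s['tcp_rot'].T@(-w['R'].T@w['t']-s['position']),s['tcp_rot'].T@w['R'].T,w['fovy'],s['tcp_rot'])
E
```

```text
btn [0.48283717 0.27462512 0.057     ] [0.47612198 0.28476669 0.057     ] [0.47539496 0.2779065  0.04481911]
ring [ 0.51835996 -0.02561264  0.088     ] [ 0.51626122 -0.02310156  0.088     ] [ 0.51637908 -0.02566579  0.08505087]
cap [ 0.4077505  -0.34912229  0.148     ] [ 0.40247854 -0.33990349  0.148     ]
[array([ 0.46311185, -0.14869564,  0.018     ]), array([ 0.75145566, -0.07918409,  0.018     ]), array([0.70258852, 0.12958161, 0.018     ])] yaw 13.553781724397894 13.174395659304139 ctr [ 0.58285018 -0.00955701  0.018     ]
cam in tcp [ 0.0820911  -0.00056472 -0.15734543] [[-1.00621219e-04 -9.59081889e-01 -2.83128806e-01]
 [ 9.99999764e-01  9.58810901e-05 -6.80181629e-04]
 [ 6.79496580e-04 -2.83128808e-01  9.59081653e-01]] 71.59044956974772 [[-6.10008840e-06  1.00000000e+00  2.10054139e-06]
 [ 1.00000000e+00  6.10008930e-06 -4.25169888e-07]
 [-4.25182702e-07  2.10053880e-06 -1.00000000e+00]]
```

move_arm --rows '[{"tx": -0.08,"ty": 0.3,"jaw": 0},{"tx": -0.16,"ty": 0.6,"jaw": 0},{"tx": -0.23,"ty": 0.93,"jaw": 0},{"tx": -0.23,"ty": 0.93,"jaw": 0}]'

```text
schema error: expected keys rx, ry, rz, tx, ty, tz, jaw
```

move_arm --rows '[{"tx": -0.08,"ty": 0.3,"tz": -0.1,"jaw": 0},{"tx": -0.16,"ty": 0.6,"tz": -0.2,"jaw": 0},{"tx": -0.23,"ty": 0.92,"tz": -0.3,"jaw": 0},{"tx": -0.23,"ty": 0.92,"tz": -0.3,"jaw": 0},{"tx": -0.23,"ty": 0.92,"tz": -0.3,"jaw": 0}]'

```text
schema error: expected keys rx, ry, rz, tx, ty, tz, jaw
```

```bash
python3 - <<'E'
from h import *
s=sense();w=calibration('wrist');im=capture('wrist');cv2.imwrite('pics/w1.png',im[...,::-1])
print(s['position'],s['gripper_width'])
for r in regions_of('start_top','wrist')[:2]:
    ys,xs=np.nonzero(r['region']);print(r['score'],r['extent'],onz(w,r['extent'][:2],.057),onz(w,(xs.mean(),ys.mean()),.057))
c=calibration('scene');im=capture('scene');im2=capture('side');cv2.imwrite('pics/s1.png',im[...,::-1]);cv2.imwrite('pics/d1.png',im2[...,::-1])
E
```

```text
[ 5.49989750e-01 -1.07496478e-05  2.27444914e-01] 0.09447184719291207
0.62 [304.6, 188.0, 259.9, 210.2] [0.56715743 0.01045498 0.057     ] [0.57550926 0.0137121  0.057     ]
```

View pics/w1.png

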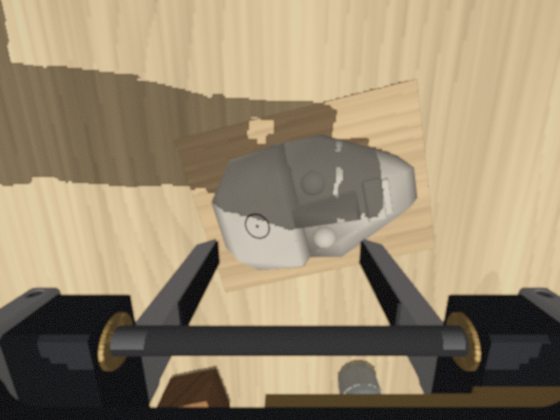

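The moves were refused because every row needs all seven keys. The picture is useful anyway: the ring's dot is at (257,225), and the board corners are at about (180,150), (226,290), (433,246) and (415,80).

move_arm --rows '[{"tx": -0.08,"ty": 0.3,"tz": 0,"rx": 0,"ry": 0,"rz": 0,"jaw": 0},{"tx": -0.16,"ty": 0.6,"tz": 0,"rx": 0,"ry": 0,"rz": 0,"jaw": 0},{"tx": -0.23,"ty": 0.93,"tz": 0,"rx": 0,"ry": 0,"rz": 0,"jaw": 0},{"tx": -0.23,"ty": 0.93,"tz": 0,"rx": 0,"ry": 0,"rz": 0,"jaw": 0}]'

```text
time: 1.5
position: [0.5148, 0.142, 0.2275]
tcp_rot: [[-0.004, 1.0, 0.0], [1.0, 0.004, 0.0], [0.0, 0.0, -1.0]]
contact_force: [0.7, -0.2, 0.8]
gripper_width: 0.0575
grip_force: 0.0
```

move_arm --rows '[{"tx": -0.08,"ty": 0.3,"tz": -0.1,"rx": 0,"ry": 0,"rz": 0,"jaw": 0},{"tx": -0.16,"ty": 0.6,"tz": -0.2,"rx": 0,"ry": 0,"rz": 0,"jaw": 0},{"tx": -0.23,"ty": 0.92,"tz": -0.3,"rx": 0,"ry": 0,"rz": 0,"jaw": 0},{"tx": -0.23,"ty": 0.92,"tz": -0.3,"rx": 0,"ry": 0,"rz": 0,"jaw": 0},{"tx": -0.23,"ty": 0.92,"tz": -0.3,"rx": 0,"ry": 0,"rz": 0,"jaw": 0}]'

```text
time: 2.12
position: [0.4815, 0.2766, 0.1826]
tcp_rot: [[0.0, 1.0, 0.0], [1.0, -0.0, -0.0], [-0.0, 0.0, -1.0]]
contact_force: [-0.1, -0.2, 0.2]
gripper_width: 0.0073
grip_force: 0.0
```

```bash
python3 - <<'E'
from h import *
s=sense();w=calibration('wrist');im=capture('wrist');cv2.imwrite('pics/w2.png',im[...,::-1])
print(s['time'],s['position'],s['gripper_width'],s['contact_force'])
for r in regions_of('start_top','wrist')[:2]:
    ys,xs=np.nonzero(r['region']);print(r['score'],r['extent'],onz(w,r['extent'][:2],.057),onz(w,(xs.mean(),ys.mean()),.057))
E
```

```text
2.125 [0.48147944 0.27663017 0.18258974] 0.0072576550796669805 [-0.08586978 -0.22221663  0.16023611]
0.55 [284.2, 204.1, 27.2, 25.1] [0.47594265 0.28029301 0.057     ] [0.47426321 0.28150901 0.057     ]
```

View pics/w2.png

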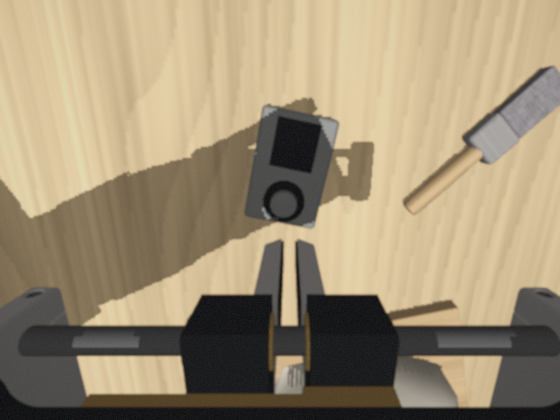

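The button centre is at about (284,203), which gives (0.476, 0.281).

move_arm --rows '[{"tx": -0.037,"ty": 0.027,"tz": -0.2,"rx": 0,"ry": 0,"rz": 0,"jaw": 0},{"tx": -0.037,"ty": 0.027,"tz": -0.4,"rx": 0,"ry": 0,"rz": 0,"jaw": 0},{"tx": -0.037,"ty": 0.027,"tz": -0.6,"rx": 0,"ry": 0,"rz": 0,"jaw": 0},{"tx": -0.037,"ty": 0.027,"tz": -0.67,"rx": 0,"ry": 0,"rz": 0,"jaw": 0},{"tx": -0.037,"ty": 0.027,"tz": -0.69,"rx": 0,"ry": 0,"rz": 0,"jaw": 0},{"tx": -0.037,"ty": 0.027,"tz": -0.71,"rx": 0,"ry": 0,"rz": 0,"jaw": 0},{"tx": -0.037,"ty": 0.027,"tz": -0.72,"rx": 0,"ry": 0,"rz": 0,"jaw": 0},{"tx": -0.037,"ty": 0.027,"tz": -0.72,"rx": 0,"ry": 0,"rz": 0,"jaw": 0}]'

```text
time: 3.22
position: [0.476, 0.2816, 0.0751]
tcp_rot: [[-0.0, 1.0, 0.002], [1.0, 0.0, 0.0], [0.0, 0.002, -1.0]]
contact_force: [1.0, -2.2, 4.1]
gripper_width: 0.0006
grip_force: 1.9
```

move_arm --rows '[{"tx": 0,"ty": 0,"tz": -0.01,"rx": 0,"ry": 0,"rz": 0,"jaw": 0},{"tx": 0,"ty": 0,"tz": -0.015,"rx": 0,"ry": 0,"rz": 0,"jaw": 0},{"tx": 0,"ty": 0,"tz": -0.015,"rx": 0,"ry": 0,"rz": 0,"jaw": 0}]'

```text
time: 3.6
position: [0.476, 0.2817, 0.0731]
tcp_rot: [[-0.0, 1.0, 0.002], [1.0, 0.0, 0.001], [0.001, 0.002, -1.0]]
contact_force: [0.9, -5.2, 11.5]
gripper_width: 0.0004
grip_force: 5.8
```

move_arm --rows '[{"tx": 0,"ty": 0,"tz": -0.006,"rx": 0,"ry": 0,"rz": 0,"jaw": 0},{"tx": 0,"ty": 0,"tz": -0.006,"rx": 0,"ry": 0,"rz": 0,"jaw": 0}]'

```text
time: 3.85
position: [0.476, 0.2817, 0.0729]
tcp_rot: [[-0.0, 1.0, 0.002], [1.0, 0.0, 0.001], [0.001, 0.002, -1.0]]
contact_force: [-3.6, -5.5, 19.3]
gripper_width: 0.0003
grip_force: 10.1
```

Bottomed out (19 N at 6 mm). I'll release and check the button from above.

move_arm --rows '[{"tx": 0,"ty": 0,"tz": 0.1,"rx": 0,"ry": 0,"rz": 0,"jaw": 0},{"tx": 0,"ty": 0,"tz": 0.4,"rx": 0,"ry": 0,"rz": 0,"jaw": 0},{"tx": 0,"ty": 0,"tz": 0.8,"rx": 0,"ry": 0,"rz": 0,"jaw": 50},{"tx": -0.1,"ty": -0.3,"tz": 1,"rx": 0,"ry": 0,"rz": 0,"jaw": 80},{"tx": -0.1,"ty": -0.6,"tz": 1,"rx": 0,"ry": 0,"rz": 0,"jaw": 80},{"tx": -0.1,"ty": -1,"tz": 1,"rx": 0,"ry": 0,"rz": 0,"jaw": 80}]'

```text
time: 4.6
position: [0.4599, 0.1309, 0.2216]
tcp_rot: [[-0.002, 1.0, 0.0], [1.0, 0.002, 0.001], [0.001, 0.0, -1.0]]
contact_force: [1.2, 0.3, 0.2]
gripper_width: 0.037
grip_force: 0.0
```

move_arm --rows '[{"tx": 0,"ty": -0.3,"tz": 0.1,"rx": 0,"ry": 0,"rz": 0,"jaw": 80},{"tx": 0,"ty": -0.65,"tz": 0.2,"rx": 0,"ry": 0,"rz": 0,"jaw": 80},{"tx": 0,"ty": -1,"tz": 0.2,"rx": 0,"ry": 0,"rz": 0,"jaw": 80}]'

```text
time: 4.97
position: [0.4603, -0.0197, 0.2524]
tcp_rot: [[-0.001, 1.0, 0.002], [1.0, 0.001, 0.0], [0.0, 0.002, -1.0]]
contact_force: [0.0, 0.3, -0.3]
gripper_width: 0.067
grip_force: 0.0
```

move_arm --rows '[{"tx": -0.03,"ty": -0.33,"tz": 0,"rx": 0,"ry": 0,"rz": 0,"jaw": 80},{"tx": -0.06,"ty": -0.66,"tz": 0,"rx": 0,"ry": 0,"rz": 0,"jaw": 80},{"tx": -0.1,"ty": -1,"tz": 0,"rx": 0,"ry": 0,"rz": 0,"jaw": 80}]'

```text
time: 5.35
position: [0.445, -0.1696, 0.2513]
tcp_rot: [[-0.0, 1.0, -0.0], [1.0, 0.0, 0.001], [0.001, -0.0, -1.0]]
contact_force: [0.2, 0.4, 0.1]
gripper_width: 0.075
grip_force: 0.0
```

move_arm --rows '[{"tx": -0.1,"ty": -0.33,"tz": 0,"rx": 0,"ry": 0,"rz": 0,"jaw": 80},{"tx": -0.2,"ty": -0.66,"tz": 0,"rx": 0,"ry": 0,"rz": 0,"jaw": 80},{"tx": -0.26,"ty": -1,"tz": 0,"rx": 0,"ry": 0,"rz": 0,"jaw": 80},{"tx": -0.26,"ty": -1,"tz": 0,"rx": 0,"ry": 0,"rz": 0,"jaw": 80},{"tx": -0.26,"ty": -1,"tz": 0,"rx": 0,"ry": 0,"rz": 0,"jaw": 80}]'

```text
time: 5.98
position: [0.4065, -0.3178, 0.2511]
tcp_rot: [[-0.0, 1.0, -0.0], [1.0, 0.0, 0.001], [0.001, -0.0, -1.0]]
contact_force: [-0.2, 0.5, -0.7]
gripper_width: 0.0756
grip_force: 0.0
```

```bash
python3 - <<'E'
from h import *
s=sense();w=calibration('wrist');im=capture('wrist')
print(s['time'],s['position'],s['gripper_width'],s['contact_force'])
for t in ['gauge_grip','stand']:
  for r in regions_of(t,'wrist')[:1]:
    print(t,r['score'],r['extent'])
im2=capture('scene')
cv2.imwrite('pics/w3.png',np.hstack([cv2.resize(im,(480,360)),cv2.resize(im2[160:220,370:440],(320,360)) ])[...,::-1])
cv2.imwrite('pics/w3f.png',im[...,::-1])
E
```

```text
5.975 [ 0.40650975 -0.31776116  0.25111173] 0.07561841101293065 [-0.17639069  0.47596963 -0.70743939]
gauge_grip 0.77 [282.4, 233.5, 34.1, 51.7]
stand 0.6 [283.1, 212.9, 78.1, 77.5]
```

View pics/w3.png

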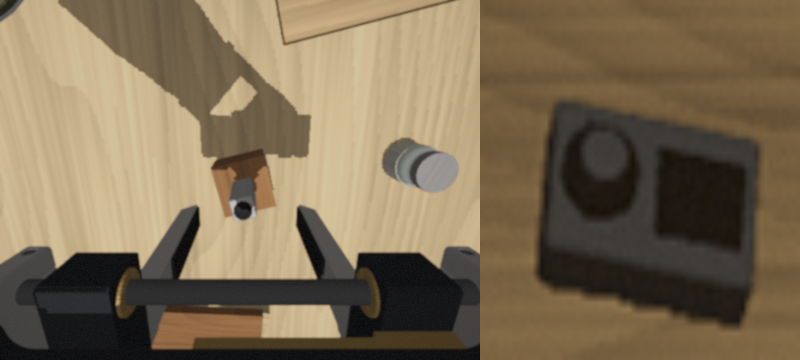

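The button looks released, and the gauge cap is at about (283,246) in the full wrist picture. I'll zoom in for the barrel's yaw.

```bash
python3 - <<'E'
from h import *
w=calibration('wrist')
im=cv2.imread('pics/w3f.png');c=im[165:265,235:335]
c=cv2.resize(c,(600,600),interpolation=cv2.INTER_CUBIC)
cv2.imwrite('pics/w3c.png',cv2.convertScaleAbs(c,alpha=1.3,beta=30))
print(onz(w,(283.5,246),.148))
E
```

```text
[ 0.40085441 -0.34985328  0.148     ]
```

View pics/w3c.png

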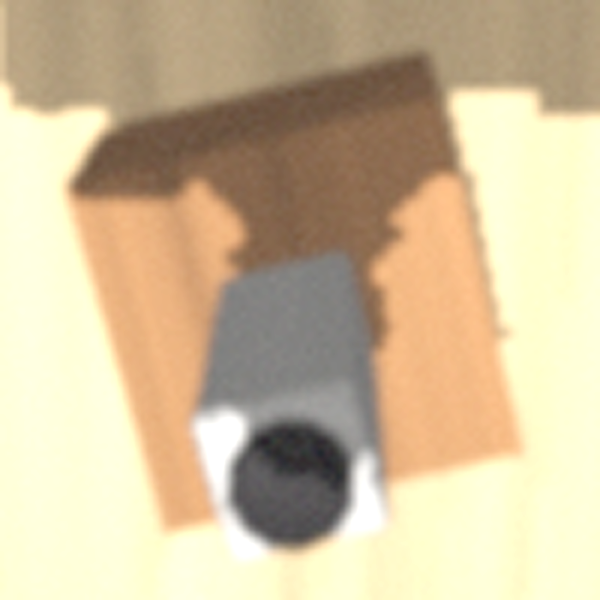

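```bash
python3 - <<'E'
from h import *
w=calibration('wrist')
f=lambda u,v,z:onz(w,(235+u/6,165+v/6),z)
P=[f(*x,.14) for x in((195,415),(355,378),(388,520),(238,558))]
for i in range(4):
    d=P[(i+1)%4]-P[i];print(np.linalg.norm(d),np.degrees(np.arctan2(d[1],d[0])))
print(np.mean(P,0),f(291,480,.148))
Q=[f(*x,.06) for x in((72,192),(455,175),(522,455),(165,530))]
for i in range(4):
    d=Q[(i+1)%4]-Q[i];print(np.linalg.norm(d),np.degrees(np.arctan2(d[1],d[0])))
# ring/board from earlier wrist pic, start pose tcp (0.55,0,.2274)
T=np.array([[0,1,0],[1,0,0],[0,0,-1.]])
Rc=np.array([[0,-.95908,-.28313],[1,0,-.00068],[.00068,-.28313,.95908]])
C=np.array([.54999,0,.22744])+T@np.array([.08209,-.00056,-.15735])
R=(T@Rc).T;k=dict(w,R=R,t=-R@C)
print('spot',onz(k,(257,225.5),.088))
B=[onz(k,x,.018) for x in((180,150),(226,290),(433,246),(415,80))];print(B)
for i in range(4):
    d=B[(i+1)%4]-B[i];print(np.linalg.norm(d),np.degrees(np.arctan2(d[1],d[0])))
E
```

```text
0.027092317564430562 13.917349269479118
0.025935964493719942 -77.31428116843881
0.02619838747444423 -164.43291889139215
0.026686465212302137 104.66304951118447
[ 0.40120043 -0.35024895  0.14      ] [ 0.40085854 -0.34880331  0.148     ]
0.07877217355628308 2.6986051740723234
0.0638281961097708 -75.65861769565004
0.07922608352944115 -167.06522146221383
0.0778073835741074 102.83105037685057
spot [ 0.5146723  -0.02403471  0.088     ]
[array([0.41413583, 0.05011345, 0.018     ]), array([ 0.45905065, -0.14697154,  0.018     ]), array([ 0.74560375, -0.07868137,  0.018     ]), array([0.69552837, 0.13008708, 0.018     ])]
0.20213815944996416 -77.16179772922942
0.2945780456817307 13.40446256174295
0.21469004053271087 103.48819524422606
0.2925363955541843 -164.13449783487692
```

The gauge axis is at (0.401, −0.3495) with yaw about 14°, the same as the cast. I'll align, descend and grip.

move_arm --rows '[{"tx": -0.037,"ty": -0.211,"tz": 0,"rx": 0,"ry": 0,"rz": 0.04,"jaw": 80},{"tx": -0.037,"ty": -0.211,"tz": -0.1,"rx": 0,"ry": 0,"rz": 0.078,"jaw": 80},{"tx": -0.037,"ty": -0.211,"tz": -0.35,"rx": 0,"ry": 0,"rz": 0.078,"jaw": 80},{"tx": -0.037,"ty": -0.211,"tz": -0.6,"rx": 0,"ry": 0,"rz": 0.078,"jaw": 80},{"tx": -0.037,"ty": -0.211,"tz": -0.85,"rx": 0,"ry": 0,"rz": 0.078,"jaw": 80},{"tx": -0.037,"ty": -0.211,"tz": -0.98,"rx": 0,"ry": 0,"rz": 0.078,"jaw": 80},{"tx": -0.037,"ty": -0.211,"tz": -0.98,"rx": 0,"ry": 0,"rz": 0.078,"jaw": 80}]'

```text
time: 7.05
position: [0.4008, -0.3491, 0.1034]
tcp_rot: [[-0.243, 0.97, -0.002], [0.97, 0.243, 0.002], [0.002, -0.001, -1.0]]
contact_force: [0.1, 0.3, -0.0]
gripper_width: 0.0755
grip_force: 0.0
```

move_arm --rows '[{"tx": 0,"ty": 0,"tz": 0,"rx": 0,"ry": 0,"rz": 0,"jaw": 0},{"tx": 0,"ty": 0,"tz": 0,"rx": 0,"ry": 0,"rz": 0,"jaw": 0},{"tx": 0,"ty": 0,"tz": 0,"rx": 0,"ry": 0,"rz": 0,"jaw": 0},{"tx": 0,"ty": 0,"tz": 0,"rx": 0,"ry": 0,"rz": 0,"jaw": 0},{"tx": 0,"ty": 0,"tz": 0,"rx": 0,"ry": 0,"rz": 0,"jaw": 0},{"tx": 0,"ty": 0,"tz": 0,"rx": 0,"ry": 0,"rz": 0,"jaw": 0},{"tx": 0,"ty": 0,"tz": 0,"rx": 0,"ry": 0,"rz": 0,"jaw": 0}]'

```text
time: 7.92
position: [0.4009, -0.3501, 0.1044]
tcp_rot: [[-0.243, 0.97, 0.0], [0.97, 0.243, -0.0], [-0.0, 0.0, -1.0]]
contact_force: [-0.9, 0.7, 2.0]
gripper_width: 0.0279
grip_force: 30.0
```

Gripped flush (27.9 mm). Next I lift straight out of the bore and carry it over, tilting on the way.

move_arm --rows '[{"tx": 0,"ty": 0,"tz": 0.06,"rx": 0,"ry": 0,"rz": 0,"jaw": 0},{"tx": 0,"ty": 0,"tz": 0.15,"rx": 0,"ry": 0,"rz": 0,"jaw": 0},{"tx": 0,"ty": 0,"tz": 0.25,"rx": 0,"ry": 0,"rz": 0,"jaw": 0},{"tx": 0,"ty": 0,"tz": 0.37,"rx": 0,"ry": 0,"rz": 0,"jaw": 0},{"tx": 0,"ty": 0,"tz": 0.5,"rx": 0,"ry": 0,"rz": 0,"jaw": 0},{"tx": 0,"ty": 0,"tz": 0.7,"rx": 0,"ry": 0,"rz": 0,"jaw": 0},{"tx": 0,"ty": 0,"tz": 0.9,"rx": 0,"ry": 0,"rz": 0,"jaw": 0},{"tx": 0,"ty": 0,"tz": 1,"rx": 0,"ry": 0,"rz": 0,"jaw": 0}]'

```text
time: 8.93
position: [0.4011, -0.3503, 0.2566]
tcp_rot: [[-0.243, 0.97, 0.002], [0.97, 0.243, -0.002], [-0.002, 0.001, -1.0]]
contact_force: [0.5, 0.2, -1.6]
gripper_width: 0.028
grip_force: 30.0
```

move_arm --rows '[{"tx": 0.05,"ty": 0.2,"tz": 0,"rx": 0,"ry": 0,"rz": 0,"jaw": 0},{"tx": 0.1,"ty": 0.4,"tz": 0,"rx": 0,"ry": 0,"rz": 0,"jaw": 0},{"tx": 0.15,"ty": 0.6,"tz": 0,"rx": 0,"ry": 0,"rz": 0,"jaw": 0},{"tx": 0.2,"ty": 0.8,"tz": 0,"rx": 0,"ry": 0,"rz": 0,"jaw": 0},{"tx": 0.24,"ty": 1,"tz": 0,"rx": 0,"ry": 0,"rz": 0,"jaw": 0}]'

```text
time: 9.55
position: [0.4369, -0.199, 0.2542]
tcp_rot: [[-0.243, 0.97, -0.0], [0.97, 0.243, 0.0], [0.0, -0.0, -1.0]]
contact_force: [0.9, -0.4, -0.8]
gripper_width: 0.0277
grip_force: 30.0
```

move_arm --rows '[{"tx": 0.05,"ty": 0.2,"tz": 0,"rx": 0.0065,"ry": -0.027,"rz": 0,"jaw": 0},{"tx": 0.1,"ty": 0.4,"tz": 0,"rx": 0.013,"ry": -0.054,"rz": 0,"jaw": 0},{"tx": 0.15,"ty": 0.6,"tz": 0,"rx": 0.02,"ry": -0.081,"rz": 0,"jaw": 0},{"tx": 0.2,"ty": 0.8,"tz": 0,"rx": 0.0261,"ry": -0.108,"rz": 0,"jaw": 0},{"tx": 0.24,"ty": 1,"tz": 0,"rx": 0.0261,"ry": -0.108,"rz": 0,"jaw": 0},{"tx": 0.24,"ty": 1,"tz": 0,"rx": 0.0261,"ry": -0.108,"rz": 0,"jaw": 0},{"tx": 0.24,"ty": 1,"tz": 0,"rx": 0.0261,"ry": -0.108,"rz": 0,"jaw": 0}]'

```text
time: 10.42
position: [0.4728, -0.0503, 0.2542]
tcp_rot: [[-0.243, 0.912, 0.332], [0.97, 0.229, 0.08], [-0.003, 0.342, -0.94]]
contact_force: [-0.1, -1.0, -2.6]
gripper_width: 0.0279
grip_force: 30.0
```

```bash
python3 - <<'E'
from h import *
s=sense();w=calibration('wrist')
p=s['position'];R=s['tcp_rot'];print(s['time'],p,R[:,2],s['contact_force'],s['gripper_width'])
tip=p+R[:,2]*.0944;print('tip',tip)
im=capture('wrist');im2=capture('scene');im3=capture('side')
print('tip px',[proj(calibration(n),tip).round(1) for n in('wrist','scene','side')])
b=cv2.resize(im2[120:220,220:353],(320,240),interpolation=cv2.INTER_CUBIC)
d=cv2.resize(im3[150:260,240:387],(320,240),interpolation=cv2.INTER_CUBIC)
cv2.imwrite('pics/w4.png',np.hstack([cv2.resize(im,(480,480*3//4)),np.vstack([b,d])[:360] if 0 else cv2.resize(np.vstack([b,d]),(240,360))])[...,::-1])
cv2.imwrite('pics/w4f.png',im[...,::-1])
E
```

```text
10.425 [ 0.4727632  -0.05032404  0.25424783] [ 0.33205323  0.08036282 -0.93983108] [-0.09166725 -0.98835365 -2.64106471] 0.027930768372175667
tip [ 0.50410903 -0.04273779  0.16552778]
tip px [array([289.9, 216.9]), array([274.6, 171.1]), array([314.6, 182.5])]
```

View pics/w4f.png

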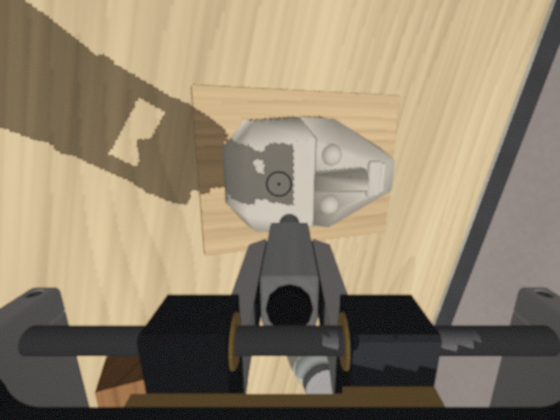

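The tip shows at (289,216), as predicted; the ring's dot is at (279,183), and the board corners are at (193,85), (400,95) and (206,254).

```bash
python3 - <<'E'
from h import *
s=sense();w=calibration('wrist');p=s['position'];R=s['tcp_rot']
S=onz(w,(278.8,183.3),.088);print('spot',S)
B=[onz(w,x,.018) for x in((206,254),(193,85),(400,95))];print(B)
for i in range(2):
    d=B[i+1]-B[i];print(np.linalg.norm(d),np.degrees(np.arctan2(d[1],d[0])))
for yaw in (13.4,):
    a=np.radians(yaw);n=np.array([-.342*np.cos(a),-.342*np.sin(a),.9397])
    for S in (S,np.array([.5152,-.0245,.088])):
        for h in (.02,0):print('delta/0.15',h,((S+n*(.0944+h)-p)/.15).round(3))
E
```

```text
spot [ 0.51478197 -0.02453183  0.088     ]
[array([ 0.45934308, -0.14832615,  0.018     ]), array([0.40929241, 0.06152875, 0.018     ]), array([0.6980794 , 0.13110943, 0.018     ])]
0.2157409258213067 103.41451428616274
0.2970511727291059 13.546710758818772
delta/0.15 0.02 [ 0.026  0.114 -0.391]
delta/0.15 0 [ 0.07   0.125 -0.517]
delta/0.15 0.02 [ 0.029  0.115 -0.391]
delta/0.15 0 [ 0.073  0.125 -0.517]
```

move_arm --rows '[{"tx": 0.01,"ty": 0.06,"tz": -0.13,"rx": 0,"ry": 0,"rz": 0,"jaw": 0},{"tx": 0.02,"ty": 0.115,"tz": -0.26,"rx": 0,"ry": 0,"rz": 0,"jaw": 0},{"tx": 0.028,"ty": 0.115,"tz": -0.39,"rx": 0,"ry": 0,"rz": 0,"jaw": 0},{"tx": 0.045,"ty": 0.12,"tz": -0.44,"rx": 0,"ry": 0,"rz": 0,"jaw": 0},{"tx": 0.058,"ty": 0.122,"tz": -0.479,"rx": 0,"ry": 0,"rz": 0,"jaw": 0},{"tx": 0.058,"ty": 0.122,"tz": -0.479,"rx": 0,"ry": 0,"rz": 0,"jaw": 0},{"tx": 0.058,"ty": 0.122,"tz": -0.479,"rx": 0,"ry": 0,"rz": 0,"jaw": 0},{"tx": 0.058,"ty": 0.122,"tz": -0.479,"rx": 0,"ry": 0,"rz": 0,"jaw": 0}]'

```text
time: 11.58
position: [0.4817, -0.0318, 0.1829]
tcp_rot: [[-0.242, 0.911, 0.333], [0.97, 0.228, 0.08], [-0.003, 0.343, -0.939]]
contact_force: [0.1, 0.2, -1.0]
gripper_width: 0.0281
grip_force: 30.0
```

```bash
python3 - <<'E'
from h import *
n=np.array([-.3325,-.0797,.9397]);F=[]
for i in range(3):
    im=capture('wrist');s=sense();F.append(s['contact_force']@n)
p=s['position'];R=s['tcp_rot'];tip=p+R[:,2]*.0944
S=np.array([.515,-.0245,.088]);d=tip-S
print(s['time'],F,'h',d@n,'lat',d-n*(d@n),np.degrees(np.arccos(-R[:,2]@n)),s['gripper_width'])
w=calibration('wrist');print(proj(w,tip),proj(w,S))
cv2.imwrite('pics/w5.png',cv2.resize(im[120:270,200:400],(800,600),interpolation=cv2.INTER_CUBIC)[...,::-1])
E
```

```text
11.725 [np.float64(-1.908723604786012), np.float64(-1.5230322777161398), np.float64(-0.760773308077476)] h 0.006227991724023136 lat [0.0001259  0.00076552 0.00010984] 0.4286964798218042 0.028101192504650874
[289.86602089 217.30843629] [289.49668702 215.96235801]
```

View pics/w5.png

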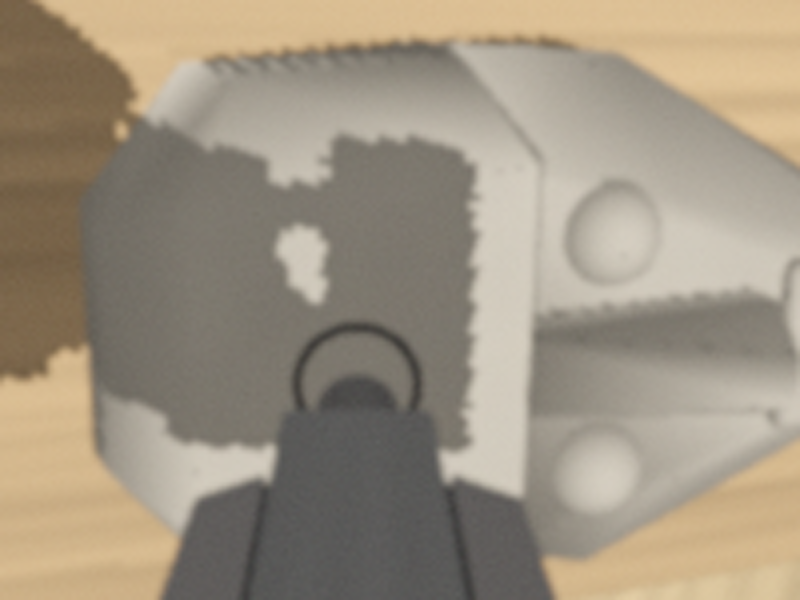

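The tip is over the ring's centre (crop 357,385). The baseline force along the normal is about −1.4 N. Now I creep in along the normal.

move_arm --rows '[{"tx": 0.004,"ty": 0.001,"tz": -0.0125,"rx": 0,"ry": 0,"rz": 0,"jaw": 0},{"tx": 0.009,"ty": 0.002,"tz": -0.025,"rx": 0,"ry": 0,"rz": 0,"jaw": 0},{"tx": 0.0133,"ty": 0.0032,"tz": -0.0376,"rx": 0,"ry": 0,"rz": 0,"jaw": 0},{"tx": 0.0155,"ty": 0.0037,"tz": -0.0439,"rx": 0,"ry": 0,"rz": 0,"jaw": 0},{"tx": 0.0177,"ty": 0.0042,"tz": -0.05,"rx": 0,"ry": 0,"rz": 0,"jaw": 0},{"tx": 0.0177,"ty": 0.0042,"tz": -0.05,"rx": 0,"ry": 0,"rz": 0,"jaw": 0},{"tx": 0.0177,"ty": 0.0042,"tz": -0.05,"rx": 0,"ry": 0,"rz": 0,"jaw": 0}]'

```text
time: 12.6
position: [0.4842, -0.0312, 0.175]
tcp_rot: [[-0.242, 0.912, 0.332], [0.97, 0.228, 0.08], [-0.003, 0.342, -0.94]]
contact_force: [-1.6, -0.6, -0.9]
gripper_width: 0.0278
grip_force: 30.0
```

```bash
cat > f.py <<'E'
from h import *
n=np.array([-.3325,-.0797,.9397]);F=[];H=[]
S=np.array([.515,-.0245,.088])
for i in range(14):
    im=capture('wrist');s=sense();F.append(s['contact_force']@n);p=s['position'];R=s['tcp_rot'];tip=p+R[:,2]*.0944
    d=tip-S;H.append(d@n)
print(s['time'],'F',np.mean(F),np.std(F),'h',np.mean(H),'lat',(d-n*(d@n)).round(4),np.degrees(np.arccos(-R[:,2]@n)),s['gripper_width'])
cv2.imwrite('pics/last.png',cv2.resize(im[120:270,200:400],(800,600),interpolation=cv2.INTER_CUBIC)[...,::-1])
E
python3 f.py
```

```text
13.3 F 0.19827722813091045 0.5105936418940905 h -0.0019243820675663179 lat [-0.      0.0008  0.0001] 0.42890586378357776 0.027781497529571163
```

move_arm --rows '[{"tx": 0.0022,"ty": 0.0005,"tz": -0.0063,"rx": 0,"ry": 0,"rz": 0,"jaw": 0},{"tx": 0.0044,"ty": 0.001,"tz": -0.0126,"rx": 0,"ry": 0,"rz": 0,"jaw": 0},{"tx": 0.0067,"ty": 0.0016,"tz": -0.0188,"rx": 0,"ry": 0,"rz": 0,"jaw": 0},{"tx": 0.0067,"ty": 0.0016,"tz": -0.0188,"rx": 0,"ry": 0,"rz": 0,"jaw": 0},{"tx": 0.0067,"ty": 0.0016,"tz": -0.0188,"rx": 0,"ry": 0,"rz": 0,"jaw": 0}]'

```text
time: 13.92
position: [0.4852, -0.031, 0.1721]
tcp_rot: [[-0.242, 0.912, 0.332], [0.97, 0.228, 0.08], [-0.003, 0.342, -0.94]]
contact_force: [-1.9, -0.2, 0.2]
gripper_width: 0.0279
grip_force: 30.0
```

```bash
python3 f.py
```

```text
14.625 F 1.1812322990630248 0.5193945542864257 h -0.004930433478435486 lat [0.     0.0008 0.0001] 0.4286131778188384 0.02808888443757173
```

View pics/last.png

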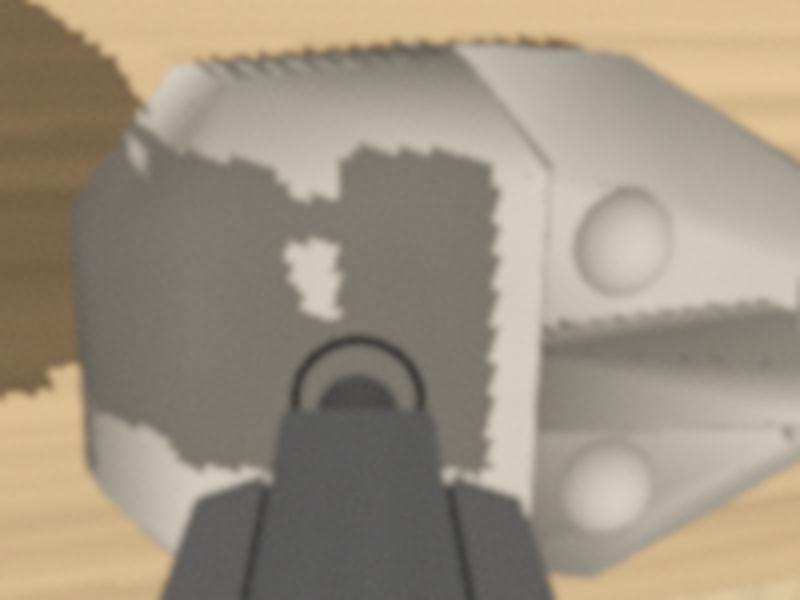

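The tip sits inside the ring (crop 357,395), with about 2.7 N on the plunger, which is about 4.5 mm in. A small final nudge, then I hand in.

move_arm --rows '[{"tx": 0.001,"ty": 0.0002,"tz": -0.0028,"rx": 0,"ry": 0,"rz": 0,"jaw": 0},{"tx": 0.001,"ty": 0.0002,"tz": -0.0028,"rx": 0,"ry": 0,"rz": 0,"jaw": 0},{"tx": 0.001,"ty": 0.0002,"tz": -0.0028,"rx": 0,"ry": 0,"rz": 0,"jaw": 0}]'

```text
time: 15.0
position: [0.4854, -0.0309, 0.1717]
tcp_rot: [[-0.242, 0.911, 0.332], [0.97, 0.228, 0.08], [-0.003, 0.342, -0.94]]
contact_force: [-2.5, 0.5, 0.6]
gripper_width: 0.0279
grip_force: 30.0
```

```bash
python3 f.py; python3 -c "
from cell import *
print(close_job())"
```

```text
15.7 F 1.3570406726580042 0.4079784189332346 h -0.005377415568716735 lat [-0.      0.0007  0.    ] 0.42872677701295264 0.02761321096843746
the job is handed in; nothing more can be done
None
```

Job handed in at 15.7 s: the button was pressed to its stop and came back up, and the gripper is holding the gauge in the ring within 0.5° of square to the forehead, with the plunger about 5 mm in (about 3 N, estimated from force and position).

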